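# Unclamp and open a leaf drill jig

### The job

Open the drill jig on the welding bench so that the drilled tube can be taken out: slacken the wing nut anticlockwise until its washer stands well clear of the raised lip of the slotted lug (about three quarters of a turn), swing the eyebolt out of the slot so that it drops outward onto its stop, then lift the jig's hinged leaf by its handle and lay it right back against its rest without letting it drop or slam. Leave the tube sitting in the jig, do not disturb anything else on the bench, and let go.

Things in the scene. Friction and masses are not known exactly. Their poses are not given: they have to be found in the camera images.
- jig: steel leaf drill jig bolted to the bench, 210 mm long, base 90 mm and foot bars 140 mm wide. Origin: centre of its underside, on the bench. x runs along the jig from the swing bolt's end (-x) to the leaf's hinge (+x), z up. The shut leaf is a level aluminium plate 60 mm wide, 14 mm thick, its top 114 mm above the bench; its drill bush stands 6 mm higher at x = 0. The hinge cheeks rise 121 mm.
- leaf_hinge (a point): middle of the leaf's hinge axis, 107 mm above the bench, at x = +85 mm of the jig; the axis is the jig's y axis.
- leaf (a joint): angle of the leaf, rad: 0 shut (level), grows as its bolt end rises and goes over to the jig's +x, 1.92 laid right back on its rest. 0.3 to 0.55 kg with the handle, light hinge friction: let go before upright (1.57) it falls shut, past upright it leans back on its rest. While the eyebolt stands in the slot, the nut keeps it shut.
- leaf_handle (a point): grip point on the leaf's lift handle: a round black bar, 16 mm thick, level, along the jig's y axis, sticking out of the leaf's -y side from 40 to 106 mm off the jig's midline. The point is on the bar's axis, 75 mm off the midline, 130 mm from the hinge axis, 107 mm above the bench when shut. The point turns with the leaf; its y axis stays along the bar.
- lug_slot (a point): centre of the bolt's seat on top of the slotted lug, the leaf's free end: 114 mm above the bench when shut, 170 mm from the hinge axis. The lug is 44 mm wide, its slot 13 mm wide and open to the jig's -x. At the mouth, 12.6 to 15.6 mm outward of this point, a lip stands 3 mm above the top on both sides of the slot and holds the nut's washer in.
- bolt_pivot (a point): pivot of the eyebolt, low at the jig's -x end, 30 mm above the bench, 84 mm below the lug's top; its axis is the jig's y axis.
- swing_bolt (a joint): angle of the eyebolt (12 mm thick, tip 134 mm from the pivot), rad: 0 upright in the slot, grows as its top swings outward to the jig's -x, 1.30 out on its stop. Easy pivot: once the washer is over the lip and the bolt leans more than about 0.3 rad, it drops onto its stop by its own weight.
- nut_wings (a point): centre of the wing nut's wings, on the bolt's axis, 24 mm above the washer's underside (so 24 mm above the lug's top when done up, with the bolt's tip 26 mm higher). x along the wings, z along the bolt. The wings are 56 mm from tip to tip, 8 mm thick; their ends are upright flat faces 18 mm high, centred at this height. Hub 21 mm across.
- wing_nut (a joint): how far the nut is backed off, rad, anticlockwise from above: 0 fully down, starts at 0 to 0.5, cannot come off (stop at 15.7). Coarse two-start thread, 6 mm of rise a turn; turns easily (0.06 N m), stays where left. The 24 mm square washer under it rises with it. It tilts as the bolt swings, so it needs about 4.4 mm of rise (4.6 rad) to pass the lip freely.
- tube: 60 x 60 mm square steel tube, 100 mm long, 0.5 kg, lying loose across the jig (its length along the jig's y) under the leaf, between four low stops, underside 38 mm above the bench; origin at the centre of its underside. It stays there.
- offcut: bystander: offcut of the same 60 mm square tube, 75 mm long, on the bench beside the jig (handle side).
- try_square: bystander: steel try square, stock 100 mm, blade 140 mm, lying flat beside the jig.
- spanner: bystander: steel spanner, 190 mm, lying on the jig's other side.
- chipping_hammer: bystander: chipping hammer with a wooden handle, 200 mm.
- wire_brush: bystander: wire brush, 240 mm.
- rod_tin: bystander: upright grey electrode tin, 80 mm across, 150 mm high.
- g_clamp: bystander: blue G-clamp, 150 mm, lying flat.
- angle_iron: bystander: length of 50 mm angle iron, 200 mm.

How it is judged:
By the outcome, as a careful person would: the job done as asked, in the order asked, and still so for the second after the job is handed in, with the robot touching nothing.
It also fails if it takes over 72 s, if anything falls off the work surface, if the arm or the gripper's body presses on something with over 40 N, if the wrist force passes 120 N, or if a joint passes its speed limit or range.

### The arm

A 6-joint arm with a two-finger parallel gripper is mounted at the origin on the work surface. World frame = base frame: x ahead of the robot, y to its left, z up, the work surface at z = 0. Lengths are in m, angles in rad, forces in N, time in s.
With the tool pointing down it reaches from about 0.35 to 0.85 m from the base axis. Payload 8.1 kg.
Tool frame: the origin (TCP) lies at the very end of the fingers, on their centre line; the grasp point (between the pads) lies 19 mm behind it; z points along the fingers, y is the direction in which the jaws open and shut (so a half turn about z gives the same grasp; the last joint's range is limited). The gripper opens to 93 mm and grips with 3 to 60 N. Pads are 15 mm wide; open, the fingers measure 128 mm over their backs; the gripper's body (75 mm by 188 mm) begins 65 mm behind the grasp point.
Start: joints at [1.234, 0.13, 1.488, -0, 1.523, -0.085], TCP at [0.149, 0.581, 0.219] pointing down, gripper open.
Joint ranges: [-2.96, 2.96], [-0.89, 2.26], [0.02, 2.5], [-1.34, 4.48], [0, 2.73], [-2.66, 2.66]. Speed limits (rad/s): [2.39, 2.39, 2.79, 3.14, 3.14, 3.14].

### API

Orientations are given as a rotation vector (axis times angle).
In Python, from plant import robot gives the robot as it stands.
- The arm moves only by the shell command python3 -m inch 'ROWS' [FORCE]. ROWS is JSON, a list that holds one entry, the list of rows, each a list of 7 numbers: the shift along the tool's x, y, z in cm, then the turn, a rotation vector about the tool's x, y, z in degrees, then the gripper command: -1 is fully open, 1 is shut, values between are in proportion. A call has 1 to 5 rows; each row shifts and turns the commanded pose from where the row before left it, along the tool's axes as they then stand; what a row does not reach is not made up. A row lasts 1/10 s, in which the tool goes at most 50 mm and 8.59 degrees, less where a joint would pass 70% of its speed; a pose out of reach is approached as far as the arm can. A call with a gripper value outside its range is refused whole. The fingers move at their own pace and stop on an object; FORCE is the grip in N (left out, the last holds). Time passes only in rows, so rows that do not move let the fingers close. It gives the time, the measured TCP pose, the force and the opening at its end, in the units of the state.
- robot.read_state(): the state, without advancing time (a new reading comes with each control period).
- robot.read_camera(name): name is "scene" or "top" or "wrist"; returns a dict with "image" (384x512x3 uint8, blue, green, red), "K" (3x3 intrinsics, pixels), "distortion" ([k1, k2, p1, p2, k3] as OpenCV has them; the pictures are not rectified), "R" (3x3) and "t" (3): a world point X has camera coordinates R X + t; the wrist camera has in their place "tool_from_camera" (4x4, takes a point from camera to tool coordinates, whose origin is the TCP and whose axes are the flange's). Camera axes: x right, y down, z forward; pixel columns grow to the right and rows downward; lengths in m; the calibration is good to about 2 mm. A picture is of the moment at which its call begins: read the wrist's pose just before it. There is no depth.
- robot.close_job(): hands the job in, once; it reports no verdict.
The state is a dict: "t": time; "q": joint angles; "dq": joint speeds; "joint_torque": joint torques, N m; "tool_pos": TCP position; "orientation": TCP orientation; "force": force on the tool from outside, world axes, zero at the start; "wrist_torque": the same for the moment, N m; "opening": finger opening in m.
Only numpy, scipy, OpenCV 4.12 (cv2) and the standard library are available. Lean on these libraries where they do the work, as an engineer would, in place of code of your own. Each camera call takes 0.05 s, during which the arm holds its last target. There are 200 camera calls.

## Working session

There is one attempt and no reset: what is moved stays moved. The work goes in short steps, Python scripts to look and compute and a shell command to move; the robot and the scene stay as the last step left them, time stands still between calls to the robot, and variables do not carry over. Pictures are saved under pics/ and viewed, about 8 in all and at most 12, crops included, and the job is handed in when it is done.

```bash
ls; mkdir -p pics; python3 - <<'E'
from plant import robot
import cv2,numpy as np
s=robot.read_state();print({k:np.round(v,3).tolist() for k,v in s.items()})
for n in("scene","top"):
    c=robot.read_camera(n);cv2.imwrite(f"pics/{n}0.png",c["image"]);print(n,c["K"],c["distortion"],c["R"],c["t"])
a=cv2.imread("pics/scene0.png");b=cv2.imread("pics/top0.png")
cv2.imwrite("pics/scene0b.png",cv2.resize(a,(800,600),interpolation=cv2.INTER_CUBIC));cv2.imwrite("pics/top0b.png",cv2.resize(b,(800,600),interpolation=cv2.INTER_CUBIC))
E
```

```text
pics
{'t': 0.0, 'q': [1.234, 0.131, 1.489, 0.0, 1.523, -0.085], 'dq': [-0.001, 0.001, -0.0, 0.001, -0.002, -0.001], 'joint_torque': [-0.002, -55.984, -49.176, 0.076, 0.035, -0.0], 'tool_pos': [0.149, 0.581, 0.218], 'orientation': [-0.394, -3.116, 0.003], 'force': [-0.603, -1.122, 0.649], 'wrist_torque': [-0.025, -0.018, -0.076], 'opening': 0.093}
scene [[399.71029004   0.         252.48571069]
 [  0.         399.71029004 192.09849714]
 [  0.           0.           1.        ]] [-0.11529852  0.          0.          0.          0.        ] [[-0.51294703  0.85836898 -0.0093829 ]
 [ 0.611784    0.35788075 -0.70543725]
 [-0.60216749 -0.36759225 -0.70871028]] [ 0.34497957 -0.26105312  1.6260024 ]
top [[376.01835078   0.         258.09837234]
 [  0.         376.01835078 190.9319289 ]
 [  0.           0.           1.        ]] [-0.00460497  0.          0.          0.          0.        ] [[-0.01725661 -0.99973001  0.0155601 ]
 [-0.99044149  0.01496211 -0.13711961]
 [ 0.13684977 -0.01777759 -0.99043228]] [-0.04254528  0.58626391  1.11754601]
```

View pics/scene0b.png

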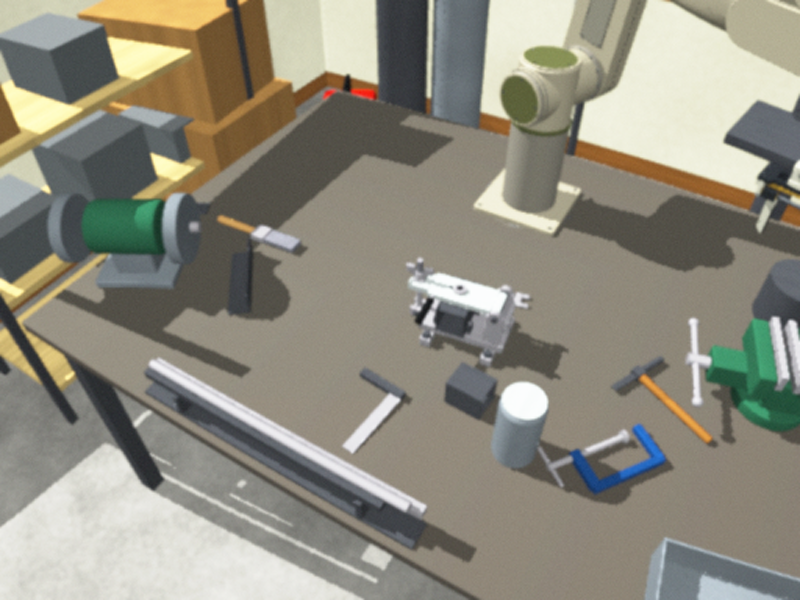

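View pics/top0b.png

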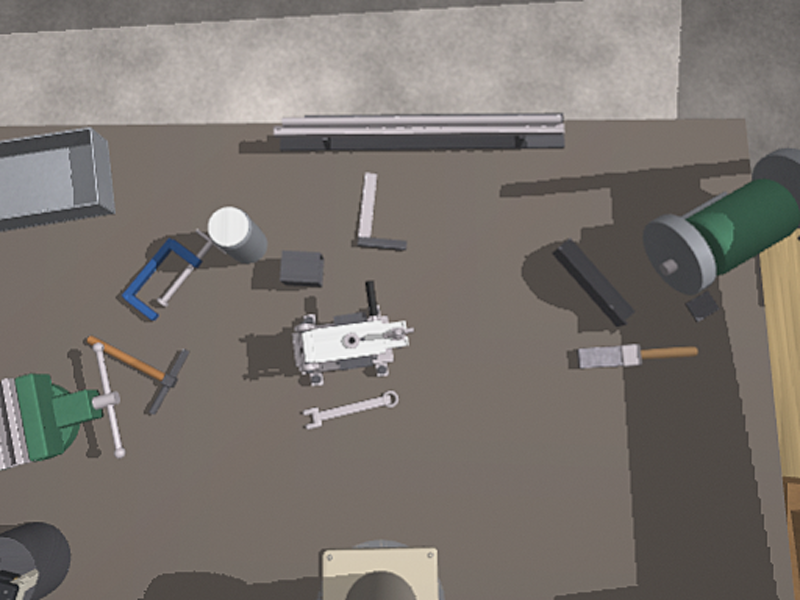

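The top view shows the jig with the bolt end at right (405,332), the bush at (351,341), the handle at (370,297) pointing away from the robot and the hinge at left (303,343). The scene view agrees. Next I'll fit the jig pose.

```bash
cat > h.py <<'E'
import numpy as np,cv2
from scipy.spatial.transform import Rotation as Ro
from plant import robot
def cam(n):
    s=robot.read_state();c=robot.read_camera(n)
    if n=="wrist":
        T=np.eye(4);T[:3,:3]=Ro.from_rotvec(s["orientation"]).as_matrix();T[:3,3]=s["tool_pos"]
        M=np.linalg.inv(T@np.array(c["tool_from_camera"]));c["R"]=M[:3,:3];c["t"]=M[:3,3]
    return c
def proj(c,P):
    return cv2.projectPoints(np.array(P,float).reshape(-1,1,3),cv2.Rodrigues(np.array(c["R"]))[0],np.array(c["t"],float),np.array(c["K"]),np.array(c["distortion"]))[0][:,0]
def back(c,uv,z):
    p=cv2.undistortPoints(np.array([[uv]],float),np.array(c["K"]),np.array(c["distortion"]))[0,0]
    R=np.array(c["R"]);t=np.array(c["t"]);o=-R.T@t;d=R.T@np.r_[p,1]
    return o+d*(z-o[2])/d[2]
def J(pose,P):  # pose x,y,yaw ; jig points -> world
    x,y,a=pose;P=np.array(P,float).reshape(-1,3)
    return P@np.array([[np.cos(a),np.sin(a),0],[-np.sin(a),np.cos(a),0],[0,0,1]])+[x,y,0]
E
python3 - <<'E'
from h import *
c=cam("top");k=512/800
for n,uv,z in [("bush",(351,341),.12),("handtip",(370,282),.107),("handroot",(374,315),.107),("nut",(400,331),.138),("lefttop",(303,318),.121)]:
    print(n,back(c,np.array(uv)*k,z).round(4))
im=c["image"][170:260,170:290];cv2.imwrite("pics/t1.png",cv2.resize(im,(800,600),interpolation=cv2.INTER_CUBIC))
w=cam("wrist");print(np.array(w["tool_from_camera"]).round(3),w["K"])
E
```

```text
bush [0.4978 0.0456 0.12  ]
handtip [0.608  0.0106 0.107 ]
handroot [0.5461 0.0038 0.107 ]
nut [ 0.5131 -0.0434  0.138 ]
lefttop [0.541  0.1326 0.121 ]
[[-0.    -0.967 -0.254  0.07 ]
 [ 1.     0.    -0.001  0.   ]
 [ 0.001 -0.254  0.967 -0.166]
 [ 0.     0.     0.     1.   ]] [[318.18189475   0.         255.46591831]
 [  0.         318.18189475 192.36845305]
 [  0.           0.           1.        ]]
```

View pics/t1.png

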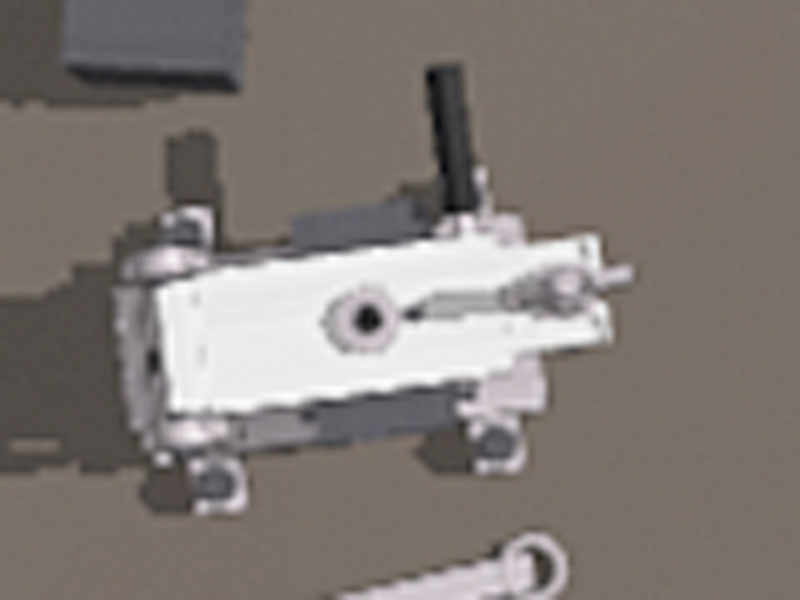

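The crop shows the bush hole at (368,320), the handle from tip (443,66) to root (462,210), and the bolt tip at about (575,285). The wings look roughly along the jig's x.

```bash
python3 - <<'E'
from h import *
from scipy.optimize import least_squares
c=cam("top")
px=np.array([(368,320),(443,68),(460,200),(573,284),(602,238),(608,342)])/6.667+[170,170]
P=np.array([(0,0,.12),(-.045,-.106,.107),(-.045,-.045,.107),(-.085,0,.15),(-.1006,-.022,.117),(-.1006,.022,.117)])
r=least_squares(lambda p:(proj(c,J(p,P))-px).ravel(),[.5,.045,1.5],loss="soft_l1")
print(r.x,np.degrees(r.x[2]),r.fun.reshape(-1,2).round(1))
print(J(r.x,[(-.085,0,.138),(-.045,-.075,.107),(.085,0,.107)]).round(4))
s=robot.read_state();print(s["tool_pos"],np.degrees(s["q"]).round(1))
R=Ro.from_rotvec(s["orientation"]).as_matrix()
print("to nut hover, tool cm",(R.T@(J(r.x,(-.085,0,.23))[0]-s["tool_pos"])*100).round(2),R.round(3))
E
```

```text
[0.49892993 0.04325738 1.68864738] 96.75236798283436 [[ 0.3 -0.2]
 [ 0.2 -0.2]
 [ 0.3  0.6]
 [-0.7  0.4]
 [-0.8 -0.1]
 [ 0.4 -0.5]]
[[ 0.5089 -0.0412  0.138 ]
 [ 0.5787  0.0074  0.107 ]
 [ 0.4889  0.1277  0.107 ]]
[0.14938677 0.5808468  0.21814466] [70.7  7.5 85.3  0.  87.3 -4.9]
to nut hover, tool cm [-50.32 -51.28  -1.15] [[-0.968  0.249 -0.   ]
 [ 0.249  0.968 -0.001]
 [ 0.    -0.001 -1.   ]]
```

```bash

python3 -m inch '[[[-3.36,-3.42,-0.2,0,0,0,-1],[-3.36,-3.42,-0.2,0,0,0,-1],[-3.36,-3.42,-0.2,0,0,0,-1],[-3.36,-3.42,-0.2,0,0,0,-1],[-3.36,-3.42,-0.2,0,0,0,-1]]]'
python3 -m inch '[[[-3.36,-3.42,-0.2,0,0,0,-1],[-3.36,-3.42,-0.2,0,0,0,-1],[-3.36,-3.42,-0.2,0,0,0,-1],[-3.36,-3.42,-0.2,0,0,0,-1],[-3.36,-3.42,-0.2,0,0,0,-1]]]'
python3 -m inch '[[[-3.36,-3.42,-0.2,0,0,0,-1],[-3.36,-3.42,-0.2,0,0,0,-1],[-3.36,-3.42,-0.2,0,0,0,-1],[-3.36,-3.42,-0.2,0,0,0,-1],[-3.36,-3.42,-0.2,0,0,0,-1]]]'
python3 -m inch '[[[0,0,0,0,0,8,-1],[0,0,0,0,0,8,-1],[0,0,0,0,0,8,-1],[0,0,0,0,0,8,-1],[0,0,0,0,0,8,-1]]]'
python3 -m inch '[[[0,0,0,0,0,8,-1],[0,0,0,0,0,8,-1],[0,0,0,0,0,8,-1],[0,0,0,0,0,8,-1],[0,0,0,0,0,8,-1]]]'
python3 -m inch '[[[0,0,0,0,0,8,-1],[0,0,0,0,0,8,-1],[0,0,0,0,0,8,-1],[0,0,0,0,0,8,-1],[0,0,0,0,0,8,-1]]]'
python3 -m inch '[[[0,0,0,0,0,8,-1],[0,0,0,0,0,8,-1],[0,0,0,0,0,8,-1],[0,0,0,0,0,8,-1],[0,0,0,0,0,7,-1]]]'
python3 - <<'E'
from h import *
w=cam("wrist");cv2.imwrite("pics/w1.png",w["image"]);np.save("w1.npy",w,allow_pickle=True)
s=robot.read_state();print(s["t"],s["tool_pos"],np.degrees(s["q"]).round(1),Ro.from_rotvec(s["orientation"]).as_matrix().round(3))
E
```

```text
t: 0.75
tool_pos: [0.27, 0.372, 0.2286]
orientation: [0.394, 3.117, 0.0]
force: [1.3, -0.5, 0.8]
opening: 0.093
t: 1.25
tool_pos: [0.3903, 0.1644, 0.239]
orientation: [0.394, 3.116, 0.001]
force: [0.9, -0.0, 0.2]
opening: 0.0932
t: 1.75
tool_pos: [0.5104, -0.0433, 0.2488]
orientation: [0.395, 3.116, 0.0]
force: [-0.2, 1.6, 0.3]
opening: 0.0931
t: 2.25
tool_pos: [0.5097, -0.0414, 0.2485]
orientation: [-1.445, -2.789, 0.0]
force: [0.2, 1.2, -0.4]
opening: 0.0929
t: 2.75
tool_pos: [0.5097, -0.0413, 0.2485]
orientation: [-2.312, -2.127, 0.0]
force: [0.2, -0.5, 0.4]
opening: 0.0931
t: 3.25
tool_pos: [0.5097, -0.0413, 0.2485]
orientation: [-2.9, -1.208, 0.0]
force: [-0.4, -0.4, -0.1]
opening: 0.0933
t: 3.75
tool_pos: [0.5097, -0.0413, 0.2485]
orientation: [-3.137, -0.171, 0.0]
force: [0.3, -0.5, -0.3]
opening: 0.093
3.8 [ 0.50966829 -0.04131192  0.2485405 ] [-10.4  -7.   96.7  -0.   90.3  73.8] [[ 0.995  0.102 -0.   ]
 [ 0.102 -0.995 -0.   ]
 [-0.    -0.    -1.   ]]
```

View pics/w1.png

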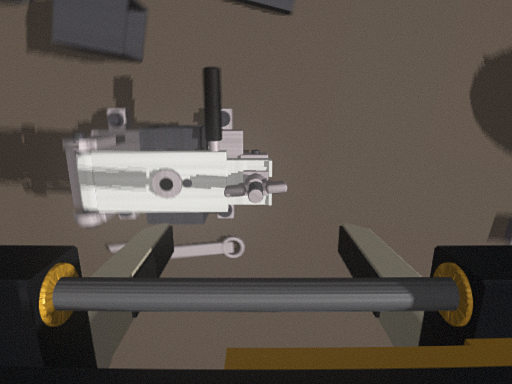

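The wrist view shows the wings from about (226,191) to (286,187), the bolt near (256,188), the bush at (166,184) and the handle tip at (212,70). I'll refine with these points.

```bash
python3 - <<'E'
from h import *
from scipy.optimize import least_squares
w=np.load("w1.npy",allow_pickle=True).item()
p0=[0.4989,0.0433,1.6886]
P=np.array([(0,0,.12),(-.045,-.106,.107),(-.045,-.04,.107),(-.085,0,.164),(-.1006,-.022,.117),(-.1006,.022,.117)])
print(proj(w,J(p0,P)).round(1))
px=np.array([(166,184),(212,70),(213,138)],float)
r=least_squares(lambda p:(proj(w,J(p,P[:3]))-px).ravel(),p0);print(r.x,np.degrees(r.x[2]),r.fun.round(1))
for u in[(226,191),(286,187),(256,189)]: print(back(w,u,.139).round(4))
im=w["image"][140:230,180:300];cv2.imwrite("pics/w1c.png",cv2.resize(im,(800,600),interpolation=cv2.INTER_CUBIC))
E
```

```text
[[165.8 187.2]
 [209.9  70.5]
 [212.8 143.2]
 [254.7 199.2]
 [271.1 162.9]
 [271.  207.4]]
[0.5020692  0.04357675 1.67207927] 95.80308535782572 [-0.3 -0.  -0.2 -2.3  0.5  2.6]
[ 0.5065 -0.0155  0.139 ]
[ 0.516  -0.0683  0.139 ]
[ 0.5113 -0.0419  0.139 ]
```

View pics/w1c.png

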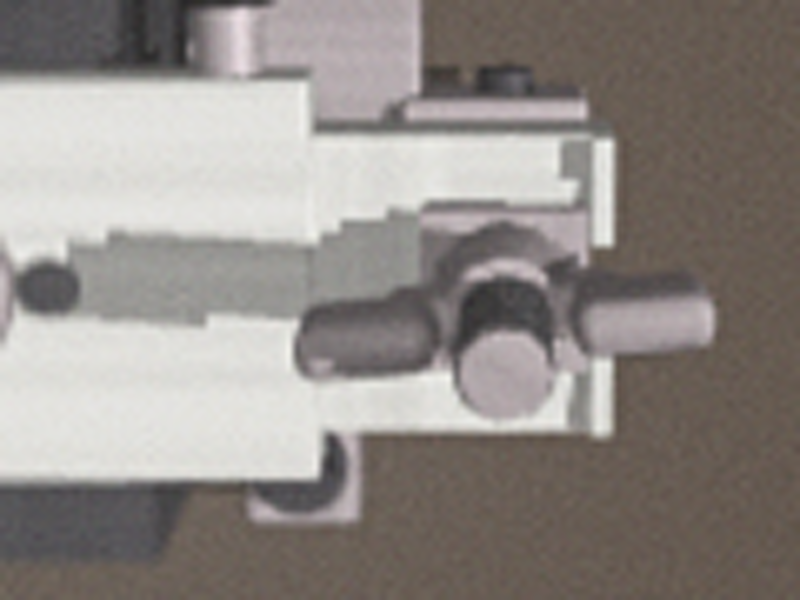

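The crop shows the bolt tip circle at (503,375), the wing ends at (300,345) and (713,312), and the lip's outer corners at (613,135) and (613,437).

```bash
python3 - <<'E'
from h import *
from scipy.optimize import least_squares
w=np.load("w1.npy",allow_pickle=True).item()
f=lambda u:np.array(u)/6.667+[180,140]
print("tip",back(w,f((503,375)),.1645)); a=back(w,f((302,345)),.139);b=back(w,f((713,312)),.139)
print("wings",a,b,(a+b)/2,np.linalg.norm(a-b),np.degrees(np.arctan2(*(b-a)[1::-1])))
P=np.array([(0,0,.12),(-.045,-.106,.107),(-.085,0,.1645),(-.1006,-.022,.117),(-.1006,.022,.117)])
px=np.array([(166,184),(212,70),f((503,375)),f((613,135)),f((613,437))],float)
r=least_squares(lambda p:(proj(w,J(p,P))-px).ravel(),[.5,.045,1.68]);print(r.x,np.degrees(r.x[2]),r.fun.reshape(-1,2).round(1))
print(J(r.x,[(-.085,0,.138),(-.045,-.075,.107),(.085,0,.107)]).round(4))
E
```

```text
tip [ 0.51160268 -0.04139628  0.1645    ]
wings [ 0.50578641 -0.01489478  0.139     ] [ 0.51630619 -0.06913424  0.139     ] [ 0.5110463  -0.04201451  0.139     ] 0.055250192726667945 -79.02372229843532
[0.50150784 0.0428222  1.68179081] 96.3595154555853 [[ 0.4  0.6]
 [-0.6 -2.1]
 [ 0.2  0.8]
 [ 0.2  0.7]
 [-0.3  0. ]]
[[ 0.5109 -0.0417  0.138 ]
 [ 0.581   0.0064  0.107 ]
 [ 0.4921  0.1273  0.107 ]]
```

```bash

python3 -m inch '[[[0.13,0.06,3,0,0,0,-1],[0,0,3,0,0,-5,-1],[0,0,3,0,0,0,-1],[0,0,2,0,0,0,-1],[0,0,1,0,0,0,-1]]]'
python3 -m inch '[[[0,0,0.45,0,0,0,-1],[0,0,0,0,0,0,1],[0,0,0,0,0,0,1],[0,0,0,0,0,0,1],[0,0,0,0,0,0,1]]]' 15
python3 -m inch '[[[0,0,0,0,0,0,1],[0,0,0,0,0,0,1],[0,0,0,0,0,0,1]]]'
```

```text
t: 4.3
tool_pos: [0.5096, -0.0415, 0.1262]
orientation: [-3.124, -0.32, 0.005]
force: [-0.1, 0.0, -0.0]
opening: 0.0928
t: 4.8
tool_pos: [0.5118, -0.0418, 0.1251]
orientation: [3.125, 0.317, 0.002]
force: [-0.8, 0.3, 0.2]
opening: 0.0656
t: 5.1
tool_pos: [0.5114, -0.0416, 0.1246]
orientation: [-3.125, -0.317, -0.001]
force: [-0.7, 1.0, 3.6]
opening: 0.0558
```

```bash

python3 -m inch '[[[0,0,-0.014,0,0,-8.5,1],[0,0,-0.014,0,0,-8.5,1],[0,0,-0.014,0,0,-8.5,1],[0,0,-0.014,0,0,-8.5,1],[0,0,-0.014,0,0,-8.5,1]]]'
python3 -m inch '[[[0,0,-0.014,0,0,-8.5,1],[0,0,-0.014,0,0,-8.5,1],[0,0,-0.014,0,0,-8.5,1],[0,0,-0.014,0,0,-8.5,1],[0,0,-0.014,0,0,-8.5,1]]]'
python3 -m inch '[[[0,0,-0.014,0,0,-8.5,1],[0,0,-0.014,0,0,-8.5,1],[0,0,-0.014,0,0,-8.5,1],[0,0,-0.014,0,0,-8.5,1],[0,0,-0.014,0,0,-8.5,1]]]'
python3 -m inch '[[[0,0,-0.014,0,0,-8.5,1],[0,0,-0.014,0,0,-8.5,1],[0,0,-0.014,0,0,-8.5,1],[0,0,-0.014,0,0,-8.5,1],[0,0,-0.014,0,0,-8.5,1]]]'
python3 -m inch '[[[0,0,-0.014,0,0,-8.5,1],[0,0,-0.014,0,0,-8.5,1],[0,0,-0.014,0,0,-8.5,1],[0,0,-0.014,0,0,-8.5,1],[0,0,-0.014,0,0,-8.5,1]]]'
python3 -c "
from h import *
s=robot.read_state();print(np.degrees(s['q']).round(1),s['wrist_torque'])"
```

```text
t: 5.6
tool_pos: [0.5113, -0.0415, 0.1253]
orientation: [-2.794, -1.437, -0.001]
force: [-1.1, 1.2, 3.9]
opening: 0.0557
t: 6.1
tool_pos: [0.5112, -0.0414, 0.1259]
orientation: [-2.083, -2.351, -0.001]
force: [-1.7, 3.3, 3.9]
opening: 0.0556
t: 6.6
tool_pos: [0.511, -0.0413, 0.1266]
orientation: [-1.089, -2.946, -0.001]
force: [-3.0, 2.5, 4.8]
opening: 0.0558
t: 7.1
tool_pos: [0.5108, -0.0413, 0.1273]
orientation: [0.053, -3.14, -0.001]
force: [-4.4, 2.6, 6.2]
opening: 0.0554
t: 7.6
tool_pos: [0.5107, -0.0414, 0.128]
orientation: [1.187, -2.908, -0.001]
force: [-4.0, 2.9, 6.0]
opening: 0.0559
[ -10.4   -2.5  105.2    0.    77.4 -144.8] [ 0.57625572  0.88981515 -0.12983376]
```

```bash

python3 -m inch '[[[0,0,0,0,0,0,-1],[0,0,0,0,0,0,-1],[0,0,0,0,0,0,-1],[0,0,0,0,0,0,-1],[0,0,0,0,0,8.5,-1]]]'
python3 -m inch '[[[0,0,0,0,0,8.5,-1],[0,0,0,0,0,8.5,-1],[0,0,0,0,0,8.5,-1],[0,0,0,0,0,8.5,-1],[0,0,0,0,0,8.5,-1]]]'
python3 -m inch '[[[0,0,0,0,0,8.5,-1],[0,0,0,0,0,8.5,-1],[0,0,0,0,0,8.5,-1],[0,0,0,0,0,8.5,-1],[0,0,0,0,0,8.5,-1]]]'
python3 -m inch '[[[0,0,0,0,0,8.5,-1],[0,0,0,0,0,8.5,-1],[0,0,0,0,0,8.5,-1],[0,0,0,0,0,8.5,-1],[0,0,0,0,0,8.5,-1]]]'
python3 -m inch '[[[0,0,0,0,0,8.5,-1],[0,0,0,0,0,8.5,-1],[0,0,0,0,0,8.5,-1],[0,0,0,0,0,8.5,-1],[0,0,0,0,0,8.5,-1]]]'
python3 -m inch '[[[0,0,0,0,0,1.5,-1]]]'
python3 - <<'E'
from h import *
w=cam("wrist");cv2.imwrite("pics/w2.png",w["image"])
s=robot.read_state();print(s["t"],s["tool_pos"],np.degrees(s["q"]).round(1),s["force"])
E
```

```text
t: 8.1
tool_pos: [0.5111, -0.0418, 0.1275]
orientation: [0.957, -2.992, 0.0]
force: [-0.3, 0.3, 0.2]
opening: 0.0901
t: 8.6
tool_pos: [0.5111, -0.0418, 0.1275]
orientation: [-0.202, -3.135, 0.0]
force: [1.1, 0.8, 0.7]
opening: 0.0931
t: 9.1
tool_pos: [0.5111, -0.0418, 0.1275]
orientation: [-1.324, -2.849, 0.0]
force: [-0.5, 0.4, 0.4]
opening: 0.0931
t: 9.6
tool_pos: [0.5111, -0.0418, 0.1275]
orientation: [-2.267, -2.175, 0.0]
force: [-0.1, 0.2, 1.0]
opening: 0.093
t: 10.1
tool_pos: [0.5111, -0.0418, 0.1275]
orientation: [-2.901, -1.206, 0.0]
force: [0.2, -0.2, 0.3]
opening: 0.0932
t: 10.2
tool_pos: [0.5111, -0.0418, 0.1275]
orientation: [2.915, 1.172, -0.0]
force: [0.5, -0.1, 0.6]
opening: 0.0927
10.25 [ 0.51111341 -0.04179056  0.12756754] [-10.4  -2.5 105.2  -0.   77.3  35.6] [ 0.1870499  -1.67111686  0.01575408]
```

View pics/w2.png

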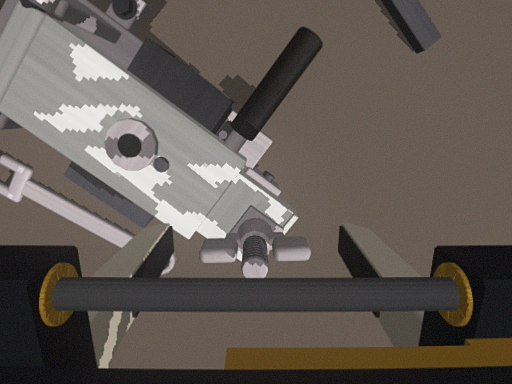

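The wings at (203–310,249) line up with the jaws, so the nut followed. I'll re-grip and turn another 60°.

```bash

python3 -m inch '[[[0,0,0,0,0,0,1],[0,0,0,0,0,0,1],[0,0,0,0,0,0,1],[0,0,0,0,0,0,1],[0,0,0,0,0,0,1]]]' 12
python3 -m inch '[[[0,0,0,0,0,0,1],[0,0,0,0,0,0,1],[0,0,0,0,0,0,1],[0,0,-0.014,0,0,-8.5,1],[0,0,-0.014,0,0,-8.5,1]]]'
python3 -m inch '[[[0,0,-0.014,0,0,-8.5,1],[0,0,-0.014,0,0,-8.5,1],[0,0,-0.014,0,0,-8.5,1],[0,0,-0.014,0,0,-8.5,1],[0,0,-0.014,0,0,-8.5,1]]]'
python3 - <<'E'
from h import *
s=robot.read_state();print(s["t"],s["tool_pos"],np.degrees(s["q"]).round(1),s["force"],s["opening"])
R=Ro.from_rotvec(s["orientation"]).as_matrix();a=1.6818
print(R.round(3)); d=np.array([-np.cos(a),-np.sin(a),0]);print("outward in tool",(R.T@d).round(3))
E
```

```text
t: 10.75
tool_pos: [0.5111, -0.0418, 0.1277]
orientation: [-2.912, -1.179, -0.0]
force: [-0.5, 0.2, -0.6]
opening: 0.0578
t: 11.25
tool_pos: [0.5111, -0.0418, 0.1279]
orientation: [-2.701, -1.604, 0.0]
force: [-0.2, 0.8, 1.1]
opening: 0.0557
t: 11.75
tool_pos: [0.5112, -0.0417, 0.1286]
orientation: [1.936, 2.474, 0.0]
force: [-1.1, 0.3, -0.4]
opening: 0.0556
11.75 [ 0.51122133 -0.04170569  0.12863749] [-10.4  -2.5 105.1   0.   77.4 -24.3] [-1.06926829  0.27789876 -0.39957834] 0.0556050364401661
[[-0.241  0.971  0.   ]
 [ 0.971  0.241  0.   ]
 [ 0.     0.    -1.   ]]
outward in tool [-0.991 -0.132 -0.   ]
```

```bash

python3 -m inch '[[[-0.56,-0.075,0.015,0,0,0,1],[-0.56,-0.075,0.04,0,0,0,1],[-0.56,-0.075,0.07,0,0,0,1],[-0.56,-0.075,0.1,0,0,0,1],[0,0,0,0,0,0,1]]]' 8
```

```text
t: 12.25
tool_pos: [0.5139, -0.0651, 0.1264]
orientation: [1.945, 2.466, 0.001]
force: [3.7, 0.7, -1.5]
opening: 0.0562
```

```bash

python3 -m inch '[[[-0.54,-0.073,0.13,0,0,0,1],[-0.54,-0.073,0.15,0,0,0,1],[-0.53,-0.07,0.18,0,0,0,1],[-0.53,-0.07,0.21,0,0,0,1],[-0.51,-0.068,0.23,0,0,0,1]]]'
python3 -m inch '[[[-0.5,-0.067,0.26,0,0,0,1],[-0.49,-0.065,0.28,0,0,0,1],[-0.47,-0.063,0.31,0,0,0,1],[0,0,0,0,0,0,1],[0,0,0,0,0,0,1]]]'
```

```text
t: 12.75
tool_pos: [0.5171, -0.0913, 0.1176]
orientation: [1.943, 2.467, 0.002]
force: [6.4, 1.4, -3.0]
opening: 0.0565
t: 13.25
tool_pos: [0.5188, -0.1059, 0.1092]
orientation: [1.943, 2.466, 0.002]
force: [7.0, 1.0, -1.4]
opening: 0.0564
```

```bash

python3 -m inch '[[[0,0,0,0,0,0,-1],[0,0,0,0,0,0,-1],[0,0,0,0,0,0,-1],[0,0,0,0,0,0,-1],[0,0,0,0,0,0,-1]]]'
python3 -m inch '[[[0,0,-1,0,0,0,-1],[0,0,-3,0,0,0,-1],[0,0,-4,0,0,0,-1],[0,0,-4,0,0,0,-1],[0,0,-2,0,0,0,-1]]]'
python3 - <<'E'
from h import *
c=cam("scene");im=c["image"][140:240,230:363];w=cam("wrist")["image"]
a=cv2.resize(im,(798,600),interpolation=cv2.INTER_CUBIC)
cv2.imwrite("pics/s2.png",np.hstack([cv2.resize(a,(400,300)),cv2.resize(w,(400,300))]))
s=robot.read_state();print(s["t"],s["tool_pos"],np.degrees(s["q"]).round(1),s["force"],s["opening"])
E
```

```text
t: 13.75
tool_pos: [0.5175, -0.1055, 0.1087]
orientation: [-1.943, -2.468, 0.001]
force: [0.8, 0.1, -0.2]
opening: 0.0908
t: 14.25
tool_pos: [0.5191, -0.1059, 0.2542]
orientation: [1.94, 2.464, 0.003]
force: [0.0, -0.2, -0.3]
opening: 0.0931
14.35 [ 0.51987937 -0.10609062  0.25417331] [-17.1  -4.5  93.8  -0.   90.3 -30.6] [ 0.98366156 -0.21162358 -0.07128056] 0.0927027634836583
```

View pics/s2.png

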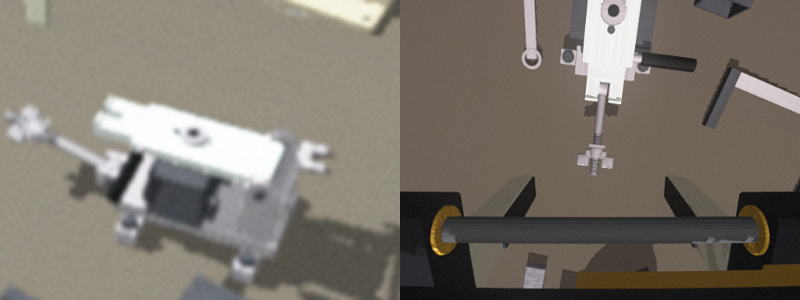

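The bolt lies out on its stop: tip at left (25,125) in the scene view, and at (595,160) pointing away from the slot in the wrist view. The leaf is still shut. Next I'll move to the handle.

```bash

python3 -m inch '[[[3.13,3.05,0,0,0,0,-1],[3.13,3.05,0,0,0,0,-1],[3.13,3.05,0,0,0,0,-1],[0,0,0,0,0,8.13,-0.4],[0,0,0,0,0,8.13,-0.4]]]'
python3 -m inch '[[[0,0,0,0,0,8.13,-0.4],[0,0,0,0,0,8.13,-0.4],[0,0,0,0,0,8.13,-0.4],[0,0,0,0,0,8.13,-0.4],[0,0,0,0,0,8.13,-0.4]]]'
python3 -m inch '[[[0,0,0,0,0,8.13,-0.4],[0,0,0,0,0,8.13,-0.4],[0,0,0,0,0,8.13,-0.4],[0,0,0,0,0,8.13,-0.4],[0,0,0,0,0,8.13,-0.4]]]'
python3 - <<'E'
from h import *
w=cam("wrist");cv2.imwrite("pics/w3.png",w["image"]);np.save("w3.npy",w,allow_pickle=True)
s=robot.read_state();print(s["t"],s["tool_pos"],np.degrees(s["q"]).round(1),s["opening"],Ro.from_rotvec(s["orientation"]).as_matrix().round(3))
print(proj(w,J([.5015,.0428,1.6818],[(-.045,-.106,.107),(-.045,-.04,.107),(-.045,-.075,.107),(0,0,.12)])).round(0))
E
```

```text
t: 14.85
tool_pos: [0.5843, 0.0089, 0.247]
orientation: [-2.275, -2.164, 0.003]
force: [-0.2, -0.6, 0.6]
opening: 0.0816
t: 15.35
tool_pos: [0.5839, 0.0074, 0.2474]
orientation: [-2.887, -1.236, 0.003]
force: [0.9, 0.6, -0.1]
opening: 0.0649
t: 15.85
tool_pos: [0.584, 0.0073, 0.2474]
orientation: [-3.138, -0.156, 0.003]
force: [-0.6, 0.3, -0.1]
opening: 0.0649
15.9 [0.58399628 0.00730985 0.24742061] [-4.3  4.5 85.4 -0.  90.2 80.5] 0.06493426785337508 [[ 0.996  0.09  -0.002]
 [ 0.09  -0.996  0.   ]
 [-0.002 -0.    -1.   ]]
[[255. 154.]
 [256. 219.]
 [256. 186.]
 [212. 261.]]
```

View pics/w3.png

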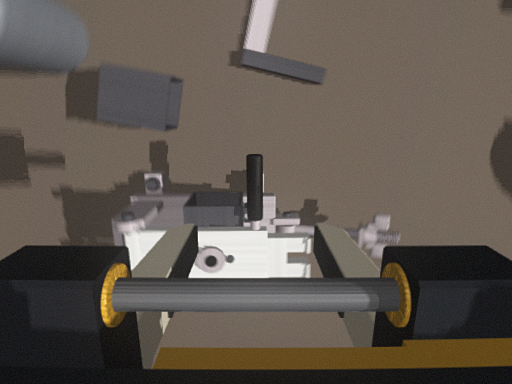

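```bash

python3 -m inch '[[[0,0,4,0,0,0,-0.4],[0,0,4,0,0,0,-0.4],[0,0,4,0,0,0,-0.4],[0,0,2.5,0,0,0,-0.4],[0,0,1.2,0,0,0,-0.4]]]'
python3 -m inch '[[[0,0,0,0,0,-1.2,-0.4],[0,0,0,0,0,0,1],[0,0,0,0,0,0,1],[0,0,0,0,0,0,1],[0,0,0,0,0,0,1]]]' 25
python3 -m inch '[[[0,0,0,0,0,0,1],[0,0,0,0,0,0,1],[0,0,0,0,0,0,1],[0,0,0,0,0,0,1]]]'
python3 - <<'E'
from h import *
s=robot.read_state();R=Ro.from_rotvec(s["orientation"]).as_matrix()
print(s["tool_pos"],R.round(3))
a=1.6818;d=np.array([np.cos(a),np.sin(a),0])
for k in range(20):
    t0,t1=k*.1,min((k+1)*.1,1.93)
    v=.13*(np.array(d)*(-np.cos(t1)+np.cos(t0))+np.array([0,0,1])*(np.sin(t1)-np.sin(t0)))
    print(round(t1,2),(R.T@v*100).round(2).tolist())
E
```

```text
t: 16.4
tool_pos: [0.5817, 0.0075, 0.0874]
orientation: [-3.136, -0.169, 0.01]
force: [-0.2, -0.6, -1.0]
opening: 0.0653
t: 16.9
tool_pos: [0.5855, 0.0072, 0.0932]
orientation: [3.135, 0.198, 0.003]
force: [0.1, 0.6, -0.6]
opening: 0.0379
t: 17.3
tool_pos: [0.5846, 0.0086, 0.092]
orientation: [-3.133, -0.198, 0.0]
force: [-0.9, 6.4, 0.9]
opening: 0.0151
[0.58455437 0.00856156 0.09195388] [[ 0.992  0.126 -0.   ]
 [ 0.126 -0.992  0.002]
 [ 0.    -0.002 -1.   ]]
0.1 [0.0, -0.07, -1.3]
0.2 [0.0, -0.2, -1.28]
0.3 [0.0, -0.32, -1.26]
0.4 [0.01, -0.45, -1.22]
0.5 [0.01, -0.57, -1.17]
0.6 [0.01, -0.68, -1.11]
0.7 [0.01, -0.79, -1.03]
0.8 [0.01, -0.89, -0.95]
0.9 [0.01, -0.98, -0.86]
1.0 [0.02, -1.06, -0.75]
1.1 [0.02, -1.13, -0.64]
1.2 [0.02, -1.19, -0.53]
1.3 [0.02, -1.23, -0.41]
1.4 [0.02, -1.27, -0.28]
1.5 [0.02, -1.29, -0.15]
1.6 [0.02, -1.3, -0.02]
1.7 [0.02, -1.3, 0.11]
1.8 [0.02, -1.28, 0.23]
1.9 [0.02, -1.25, 0.36]
1.93 [0.01, -0.37, 0.13]
```

```bash

python3 -m inch '[[[0,-0.07,-1.3,0,0,0,1],[0,-0.2,-1.28,0,0,0,1],[0,-0.32,-1.26,0,0,0,1],[0,0,0,0,0,0,1]]]'
python3 -m inch '[[[0.01,-0.45,-1.22,0,0,0,1],[0.01,-0.57,-1.17,0,0,0,1],[0.01,-0.68,-1.11,0,0,0,1],[0.01,-0.79,-1.03,0,0,0,1],[0,0,0,0,0,0,1]]]'
```

```text
t: 17.7
tool_pos: [0.5839, 0.014, 0.1314]
orientation: [-3.135, -0.199, -0.0]
force: [0.5, 2.3, -3.4]
opening: 0.0155
t: 18.2
tool_pos: [0.5812, 0.0368, 0.178]
orientation: [3.132, 0.197, 0.001]
force: [-3.0, -9.1, 3.3]
opening: 0.0152
```

```bash

python3 -m inch '[[[0.01,-0.89,-0.95,0,0,0,1],[0.01,-0.98,-0.86,0,0,0,1],[0.02,-1.06,-0.75,0,0,0,1],[0.02,-1.13,-0.64,0,0,0,1],[0,0,0,0,0,0,1]]]'
python3 -m inch '[[[0.02,-1.19,-0.53,0,0,0,1],[0.02,-1.23,-0.41,0,0,0,1],[0.02,-1.27,-0.28,0,0,0,1],[0,0,0,0,0,0,1]]]'
python3 - <<'E'
from h import *
s=robot.read_state();h=np.array([.4921,.1273]);a=1.6818
g=s["tool_pos"]+Ro.from_rotvec(s["orientation"]).as_matrix()@[0,0,-.019]
u=(g[:2]-h)@[np.cos(a),np.sin(a)];v=g[2]-.107;print(u,v,np.hypot(u,v),np.arctan2(v,-u),s["force"])
c=cam("scene");im=c["image"][120:240,220:380];w=cam("wrist")["image"]
cv2.imwrite("pics/s3.png",np.hstack([cv2.resize(im,(400,300),interpolation=cv2.INTER_CUBIC),cv2.resize(w,(400,300))]))
E
```

```text
t: 18.7
tool_pos: [0.5775, 0.0769, 0.212]
orientation: [3.132, 0.196, 0.006]
force: [-5.8, -11.9, 16.1]
opening: 0.0151
t: 19.1
tool_pos: [0.5726, 0.1157, 0.2231]
orientation: [3.135, 0.199, 0.003]
force: [-6.3, -3.6, 12.9]
opening: 0.0152
-0.020477716184015057 0.13505808242976347 0.1366016928508496 1.4203208869064226 [-6.31062391 -3.56884035 12.92586636]
```

View pics/s3.png

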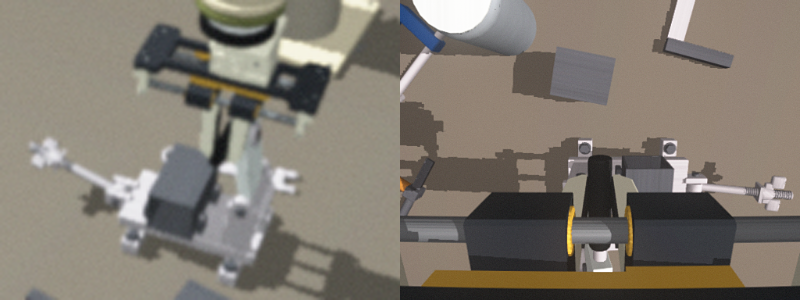

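The leaf stands upright at about 1.4 rad in the jaws, and the tube is still in its seat. I'll go on slowly to the rest.

```bash

python3 -m inch '[[[0.02,-0.91,-0.22,0,0,0,1],[0.02,-0.91,-0.1,0,0,0,1],[0.02,-0.91,-0.02,0,0,0,1],[0.02,-0.91,0.04,0,0,0,1],[0,0,0,0,0,0,1]]]' 20
python3 - <<'E'
from h import *
s=robot.read_state();h=np.array([.4921,.1273]);a=1.6818
g=s["tool_pos"]+Ro.from_rotvec(s["orientation"]).as_matrix()@[0,0,-.015]
u=(g[:2]-h)@[np.cos(a),np.sin(a)];v=g[2]-.107;print(u,v,np.hypot(u,v),np.arctan2(v,-u),s["force"],s["wrist_torque"])
E
```

```text
t: 19.7
tool_pos: [0.5685, 0.1529, 0.2227]
orientation: [-3.134, -0.2, 0.001]
force: [-3.4, 0.0, 5.0]
opening: 0.0153
0.016953213237453107 0.13068806407479144 0.13178308514635462 1.6997986650969037 [-3.43805143  0.02251606  4.96535962] [-0.12181619  0.79238873  0.04069751]
```

```bash

python3 -m inch '[[[0.01,-0.7,0.11,0,0,0,1],[0.01,-0.7,0.15,0,0,0,1],[0.01,-0.69,0.19,0,0,0,1],[0,-0.35,0.11,0,0,0,1],[0,0,0,0,0,0,1]]]'
python3 -m inch '[[[0,-0.3,0.11,0,0,0,1],[0,0,0,0,0,0,1]]]'
python3 - <<'E'
from h import *
s=robot.read_state();h=np.array([.4921,.1273]);a=1.6818
g=s["tool_pos"]+Ro.from_rotvec(s["orientation"]).as_matrix()@[0,0,-.015]
u=(g[:2]-h)@[np.cos(a),np.sin(a)];v=g[2]-.107;print(u,v,np.hypot(u,v),np.arctan2(v,-u),s["force"],s["wrist_torque"])
E
```

```text
t: 20.2
tool_pos: [0.5657, 0.1761, 0.2164]
orientation: [-3.135, -0.199, 0.002]
force: [-3.7, 1.2, 0.1]
opening: 0.0152
t: 20.4
tool_pos: [0.5655, 0.1785, 0.2156]
orientation: [-3.135, -0.198, 0.001]
force: [-4.8, -0.5, 0.7]
opening: 0.0151
0.04274518100320793 0.1235952572320665 0.13077820196522696 1.9037675431595786 [-4.75766201 -0.468539    0.66420431] [-0.18748988  0.85197584  0.0179332 ]
```

```bash

python3 -m inch '[[[0,-0.2,0.08,0,0,0,1],[0,-0.2,0.08,0,0,0,1],[0,0,0,0,0,0,1],[0,0,0,0,0,0,1]]]'
python3 - <<'E'
from h import *
s=robot.read_state();h=np.array([.4921,.1273]);a=1.6818
g=s["tool_pos"]+Ro.from_rotvec(s["orientation"]).as_matrix()@[0,0,-.015]
u=(g[:2]-h)@[np.cos(a),np.sin(a)];v=g[2]-.107;print(u,v,np.hypot(u,v),np.arctan2(v,-u),s["force"],s["wrist_torque"])
E
```

```text
t: 20.8
tool_pos: [0.5652, 0.1821, 0.2143]
orientation: [3.135, 0.197, -0.0]
force: [-3.5, -2.5, 0.3]
opening: 0.0153
0.04633206473202244 0.12231021358650125 0.13079162270538536 1.932901168846896 [-3.54551172 -2.53931414  0.30638511] [-0.49759379  0.80501735  0.03488237]
```

```bash

python3 -m inch '[[[0,-0.2,0.08,0,0,0,1],[0,-0.2,0.08,0,0,0,1],[0,0,0,0,0,0,1],[0,0,0,0,0,0,1]]]'
```

```text
t: 21.2
tool_pos: [0.5654, 0.1823, 0.2142]
orientation: [3.13, 0.193, 0.001]
force: [-7.7, -19.0, 10.7]
opening: 0.0155
```

The leaf is firmly on its rest: the force rose to 19 N and the tool stopped moving. I'll relax, open and rise.

```bash

python3 -m inch '[[[0,0.2,-0.08,0,0,0,1],[0,0.15,-0.06,0,0,0,1],[0,0,0,0,0,0,1],[0,0,0,0,0,0,-0.2],[0,0,0,0,0,0,-0.2]]]'
python3 -m inch '[[[0,0,0,0,0,0,-0.2],[0,0,0,0,0,0,-0.2],[0,0,0,0,0,0,-0.2],[0,0,0,0,0,0,-0.2],[0,0,0,0,0,0,-0.2]]]'
python3 -m inch '[[[0,0,-1,0,0,0,-0.2],[0,0,-2,0,0,0,-0.2],[0,0,-3,0,0,0,-0.2],[0,0,-3,0,0,0,-0.2],[0,0,-3,0,0,0,-0.2]]]'
python3 -m inch '[[[3,0,-2,0,0,0,-0.2],[3,0,0,0,0,0,-0.2],[3,0,0,0,0,0,-0.2],[0,0,0,0,0,0,-0.2]]]'
python3 - <<'E'
from h import *
s=robot.read_state();print(s["t"],s["tool_pos"],s["force"],s["opening"])
c=cam("scene");im=c["image"][110:270,200:413];t=cam("top")["image"][100:300,100:366]
cv2.imwrite("pics/s4.png",np.hstack([cv2.resize(x,(400,300),interpolation=cv2.INTER_CUBIC) for x in(im,t)]))
E
```

```text
t: 21.7
tool_pos: [0.5659, 0.1832, 0.2146]
orientation: [-3.135, -0.198, -0.003]
force: [0.4, -0.2, -0.1]
opening: 0.0269
t: 22.2
tool_pos: [0.5652, 0.1829, 0.2143]
orientation: [-3.135, -0.198, -0.0]
force: [0.4, -1.0, 0.2]
opening: 0.0555
t: 22.7
tool_pos: [0.5651, 0.1828, 0.3364]
orientation: [-3.135, -0.198, -0.001]
force: [-0.2, -0.1, -0.6]
opening: 0.0556
t: 23.1
tool_pos: [0.6565, 0.1939, 0.3517]
orientation: [3.135, 0.196, -0.005]
force: [-0.2, 0.0, -0.7]
opening: 0.0558
23.1 [0.65649261 0.19391937 0.35167545] [-0.20671274  0.00948291 -0.6877145 ] 0.05584942466839209
```

View pics/s4.png

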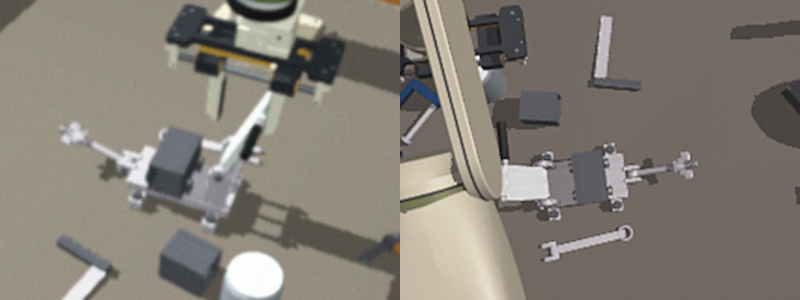

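The leaf is leaning back on its rest at (245,140) in the scene view. The tube is seated at (175,160), the bolt is out at (75,132), the bystanders haven't moved and the gripper is clear. I'm handing in.

```bash
python3 -c "
from plant import robot
print(robot.close_job())"
```

```text
the job is handed in; nothing more can be done
None
```

The jig is open and the job is handed in, with the tube still seated, after about 23 s of the 72 s allowed.

- **Wing nut:** I turned it about 272° anticlockwise in two grips. I didn't measure the washer gap. The wings were still aligned with the jaws after the first 212°, and the washer passed the lip at under 8 N.
- **Eyebolt:** I drew it out by the wings to about 0.6 rad and let it drop. The pictures show it out on its stop.
- **Leaf:** I carried it by the handle all the way back. At about 1.93 rad by my estimate (1.92 given), it met the rest: the force rose to about 22 N and the tool stopped moving. I then eased off and released it.

The final scene and top pictures show the leaf on its rest, the tube in place and the gripper clear with almost no force on it. Nothing in view had moved, but the arm partly hid the clamp and the rod tin in the top picture, and the hammer and brush were mostly out of frame. No check failed; the only disagreement was about 2 mm between the top and wrist cameras on the jig's position, and I used the wrist camera.

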